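Probe a blind bore with a depth gauge and set its collar

ROBOT

A 7-joint arm with a two-finger parallel gripper is mounted at the origin on a cart in front of the work surface, level with it; the furniture and walls round the work are solid. World frame = base frame: x ahead of the robot, y to its left, z up, the work surface at z = 0. Lengths are in m, angles in rad, forces in N, time in s.
With the tool pointing down it reaches from about 0.4 to 0.85 m from the base axis. Payload 4.5 kg.
Tool frame: the origin (TCP) lies midway between the tips of the shut fingers; the grasp point (between the pads) lies 19 mm behind it (manip.tcp_to_grasp is the z of the grasp point in the tool frame, in m); z points along the fingers, x is the direction in which the jaws open and shut, and the axes are right-handed (so a half turn about z gives the same grasp; the last joint's range is limited). The gripper opens to 85 mm and grips with 20 to 120 N. Pads are 22 mm wide; open, the fingers measure 114 mm over their backs; the gripper's body (76 mm by 85 mm) begins 54 mm behind the grasp point. The pads swing forward as they close: fully open they stand 13 mm farther back than shut.
Start: joints at [1.357, 0.689, -0.195, 1.565, 0.157, 0.902, -0.215], TCP at [0.153, -0.606, 0.211] pointing down, gripper open.
Joint ranges: [-3.01, 3.01], [-0.46, 2.08], [-1.47, 1.51], [0.13, 2.56], [-1, 4.14], [0.04, 2.09], [-2.66, 2.66]. Speed limits (rad/s): [2.57, 2.57, 3.14, 3.14, 3.14, 3.14, 3.14].

INTERFACE

Orientations are given as a unit quaternion [x, y, z, w].
In Python, from plant import manip gives the robot as it stands.
- The arm moves only by the shell command python3 -m inch 'ROWS'. ROWS is JSON, a list of rows, each a list of 7 numbers: the shift along the tool's x, y, z in mm, then the turn, a rotation vector about the tool's x, y, z in rad, then the opening, from 0 (shut) to 1 (fully open). A call has 1 to 5 rows; each row shifts and turns the pose as measured when the row begins, along the tool's axes as they then stand; what a row does not reach is not made up. A row lasts 1/12 s, in which the tool goes at most 41.7 mm and 7.16 degrees, less where a joint would pass 70% of its speed; a pose out of reach is approached as far as the arm can. A call with a gripper value outside its range is refused whole. The fingers move at their own pace and stop on an object; the grip force is fixed at half the most. Time passes only in rows, so rows that do not move let the fingers close. It gives the time, the measured TCP pose, the force and the opening at its end, in the units of the state.
- manip.state(): the state, without advancing time (a new reading comes with each control period).
- manip.get_image(name): name is "side" or "top"; returns a dict with "pixels" (480x640x3 uint8, red, green, blue), "fx", "fy", "cx", "cy" (pixels), "R" (3x3) and "t" (3): a world point X has camera coordinates R X + t. Camera axes: x right, y down, z forward; pixel columns grow to the right and rows downward; lengths in m; the calibration is good to about 2 mm. A picture is of the moment at which its call begins. There is no depth.
- manip.sign_off(): hands the job in, once; it reports no verdict.
The state is a dict: "time_s": time; "qpos": joint angles; "joint_velocities": joint speeds; "tau": joint torques, N m; "tool_pos": TCP position; "ee_rot": TCP orientation; "wrist_force": force on the tool from outside, world axes, zero at the start; "wrist_torque": the same for the moment, N m; "grip_width": finger opening in m.
Only numpy, scipy, OpenCV 4.12 (cv2) and the standard library are available. Lean on these libraries where they do the work, as an engineer would, in place of code of your own. Each camera call takes 0.05 s, during which the arm holds its last target. There are 200 camera calls.

TASK

Take the steel depth rod out of its stand and slide it into the blind bore of the drilled wooden block; a stiff cork disc sits part-way down, so push on firmly but gently through its drag until the rod truly bottoms, never pressing harder than about 20 N. Then let go of the rod and push its brass collar down the rod until it lies on the block's top, and leave the rod standing bottomed in the bore so that the exposed length can be read. Leave the things around as they are.

Things in the scene. Friction and masses are not known exactly. Their poses are not given: they have to be found in the camera images.
- block: drilled hardwood block, 84 x 66 x 75 mm (x, y, z), with a low steel screwed foot 5 mm thick at both x ends (128 mm over all), fixed to the bench; origin at the centre of its underside, z up. Its one bore is vertical, 13.6 mm wide with a 2 mm chamfer, 12 mm from the centre towards the block's +x.
- bore_mouth (a point): centre of the bore's mouth, on the block's top face (75 mm above the bench); z up. Pushed in from here the rod runs free for 24 to 44 mm, then meets the cork disc; it bottoms with its foot 40 to 54 mm below the mouth (1 to 2 mm more while pressed). The depth differs each time and can only be felt.
- bore_end: what closes the bore, hidden inside the block: a stiff cork disc above a rubber-padded floor (origin: centre of the block's underside, tells nothing of the depth). The cork slides with a steady drag of about 7 N, stays where pushed, and after 10 to 16 mm meets the floor: there the push rises above 12 N, about 10 N a mm, and the rod is bottomed. Keep it under 20 N.
- stand: wooden stand, 58 mm square and 40 mm high on a 78 mm square, 6 mm foot, fixed to the bench; origin at the centre of its underside, z up. The rod stands loosely in a vertical hole 14.4 mm wide and 28 mm deep in its middle.
- rod: depth gauge: plain round steel rod, 12 mm in diameter and 106 mm long, with fine dark rings every 10 mm and a tapered foot, 70 g, standing upright; origin at the centre of its foot, z along the rod to its top.
- rod_top (a point): centre of the rod's top end, 106 mm from its foot.
- collar_face (a point): centre of the underside of the rod's brass collar, a disc 38 mm in diameter and 10 mm thick that slides along the rod with about 2.5 N of drag and stays where put. At the start it is 64 to 69 mm from the rod's foot; 27 to 32 mm of bare rod above the collar can be gripped. It slides down to 14 mm from the foot.
- drop_bottle2: bystander: small dropper bottle, 32 mm wide, 88 mm tall, upright; origin under its centre.
- sand_block: bystander: cork sanding block 39 x 72 x 27 mm; origin under its centre.
- alu_can2: bystander: small lidded aluminium can with a handle, 52 x 67 x 93 mm, upright; origin under its centre.
Not all that is in view belongs to the job. There is more than one size of the block; the job needs the larger. Leave any turquoise look-alike of the rod alone.

How it is judged:
On the way, in this order (a step that is already met when the one before it is completed fails the run):
1. the rod's foot is bottomed in the bore: pressed on the bore's end with more than 11 N, upright, at least 36 mm deep, the collar still clear of the block (contact force between rod and bore_end above 11 N and horizontal distance between rod and bore_mouth below 0.004 m and z of rod in the frame of bore_mouth below -0.036 m and z of collar_face in the frame of bore_mouth above 0.004 m and angle between rod's own z axis and vertical below 0.08 rad), for 0.05 s.
2. the collar lies on the block's top (within 2.5 mm), the rod still in the bore (z of collar_face in the frame of bore_mouth below 0.0025 m and z of rod in the frame of bore_mouth below -0.036 m and horizontal distance between rod and bore_mouth below 0.004 m), for 0.2 s.
At the end, for the whole second after the job is handed in: The rod stands at rest and upright (within 0.08 rad) in the bore, its foot at least 36 mm deep, within 4 mm of the bore's axis and resting on the bore's end where it was bottomed; the collar's underside lies on the block's top within 2.5 mm; no bystander has moved over 20 mm (all of step 2 and angle between rod's own z axis and vertical below 0.08 rad and contact force between rod and bore_end above 0.02 N and linear speed of rod below 0.01 m/s); the robot touches nothing.
It fails at once if the rod is forced against the bore's end with more than 25 N (contact force between rod and bore_end above 25 N).
It fails at once if a bystander is moved by more than 20 mm (distance of any of drop_bottle2, sand_block, alu_can2 from where it was at the start of the episode above 0.02 m).
It also fails if it takes over 58 s, if anything falls off the work surface, if the arm or the gripper's body presses on something with over 40 N, if the wrist force passes 120 N, or if a joint passes its speed limit or range.

## Working session

There is one attempt and no reset: what is moved stays moved. The work goes in short steps, Python scripts to look and compute and a shell command to move; the robot and the scene stay as the last step left them, time stands still between calls to the robot, and variables do not carry over. Pictures are saved under pics/ and viewed, on a budget of 10 in all, crops included, one or two more only if the job needs it, and the job is handed in when it is done.

```bash
mkdir -p pics; ls; cat > h.py <<'E'
import numpy as np,cv2
from plant import manip
from scipy.spatial.transform import Rotation as Rn
def grab(n,f):
    d=manip.get_image(n); np.savez(''+f+'.npz',**{k:np.array(v) for k,v in d.items()})
    cv2.imwrite('pics/'+f+'.png',d['pixels'][:,:,::-1]); return d
def load(f): return dict(np.load(''+f+'.npz'))
def ray(d,u,v):
    R=np.array(d['R']);t=np.array(d['t']); r=R.T@np.array([(u-d['cx'])/d['fx'],(v-d['cy'])/d['fy'],1]); return -R.T@t,r/np.linalg.norm(r)
def onz(d,u,v,z):
    c,r=ray(d,u,v); return c+r*(z-c[2])/r[2]
def proj(d,X):
    p=np.array(d['R'])@np.array(X)+np.array(d['t']); return np.array([d['fx']*p[0]/p[2]+d['cx'],d['fy']*p[1]/p[2]+d['cy']])
def rel(goal,yaw=None):
    s=manip.state(); R=Rn.from_quat(s['ee_rot']); dd=R.inv().apply(np.array(goal)-s['tool_pos'])*1000
    return dd
E
python3 - <<'E'
from h import *
for n in('side','top'):
    d=grab(n,n+'0'); print(n,ray(d,320,240),d['fx'])
s=manip.state();print(s,manip.tcp_to_grasp);print(Rn.from_quat(s['ee_rot']).as_matrix().round(3))
E
```

```text
pics
side (array([0.22562767, 0.72444022, 0.49712648]), array([ 0.51651365, -0.72071498, -0.46236734])) 446.6788648561571
top (array([0.56121075, 0.11017994, 0.95338459]), array([ 0.13399978, -0.00508854, -0.9909683 ])) 453.290990934576
{'time_s': 0.1, 'qpos': array([ 1.35679314,  0.68990415, -0.19449662,  1.56627304,  0.1572959 ,
        0.90247635, -0.21509103]), 'joint_velocities': array([-0.00050137, -0.00289484,  0.00094875, -0.00124147,  0.00015825,
       -0.00035995, -0.00020201]), 'tau': array([-3.70468115e-03, -5.40602660e+01, -1.27173945e+00, -1.58987921e+01,
        9.34115524e-03,  4.37704250e-03,  1.29311849e-05]), 'tool_pos': array([ 0.15308582, -0.60531465,  0.20985235]), 'ee_rot': array([ 7.89094593e-01, -6.14271132e-01, -6.98050839e-04, -4.60091067e-04]), 'wrist_force': array([ 0.23783427, -0.32238004, -0.35810561]), 'wrist_torque': array([-0.00770174,  0.02491651, -0.05182862]), 'grip_width': 0.08568649483872928} -0.0187
[[ 0.245 -0.969 -0.001]
 [-0.969 -0.245  0.002]
 [-0.002  0.    -1.   ]]
```

View pics/top0.png

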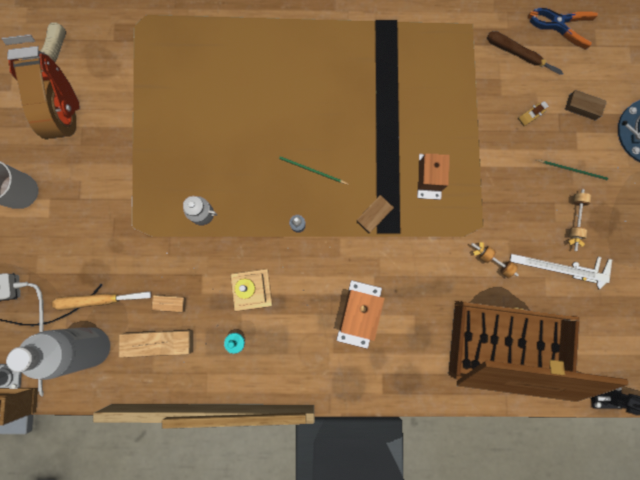

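View pics/side0.png

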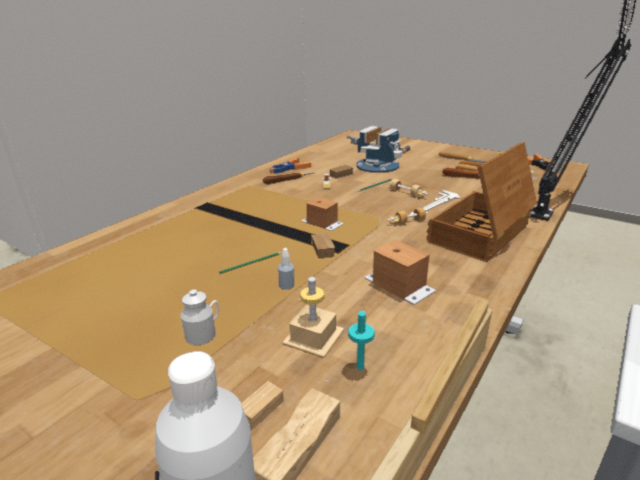

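Top view candidates:
- **Rod:** grey rod with brass collar in the stand at (243,289), or the turquoise look-alike at (234,343). I choose the first.
- **Block:** large block at (361,314) with its bore at about (364,309), or a smaller block at (433,172). I choose the first.

Next is a close crop to check both choices.

```bash
python3 - <<'E'
from h import *
t=load('top0');s=load('side0')
c=lambda d,x,y,w,h:cv2.resize(d['pixels'][y:y+h,x:x+w],(400,300),interpolation=cv2.INTER_CUBIC)
im=np.vstack([np.hstack([c(t,210,260,80,60),c(t,320,280,80,60)]),np.hstack([c(s,272,268,80,60),c(s,360,238,80,60)])])
cv2.imwrite('pics/crop0.png',im[:,:,::-1])
# stand foot & block color centroids
hsv=cv2.cvtColor(t['pixels'],cv2.COLOR_RGB2HSV)
print('collar z88',onz(t,243,289,.088),'rodtop',onz(t,243,288,.118),'bore',onz(t,364,309,.075))
print('side top',s['fx'])
for uv in[(312,280)]: print(onz(s,*uv,.118))
E
```

```text
collar z88 [0.5831072  0.25128933 0.088     ] rodtop [0.58417511 0.24644718 0.118     ] bore [0.54686452 0.02008439 0.075     ]
side top 446.6788648561571
[0.58186439 0.2513737  0.118     ]
```

View pics/crop0.png

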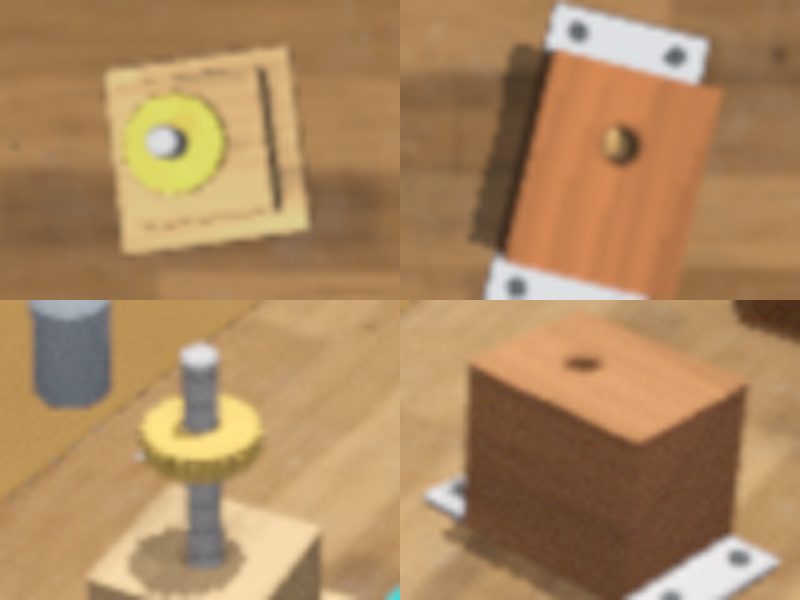

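```bash
cat >> h.py <<'E'
def tri(a,ua,b,ub):
    A=[];B=[]
    for d,(u,v) in((a,ua),(b,ub)):
        c,r=ray(d,u,v);P=np.eye(3)-np.outer(r,r);A.append(P);B.append(P@c)
    return np.linalg.lstsq(np.vstack(A),np.hstack(B),rcond=None)[0]
E
python3 - <<'E'
from h import *
t=load('top0');s=load('side0')
print('rodtop',tri(t,(242.6,288),s,(311.5,278)),onz(t,242.6,288,.118),onz(s,311.5,278,.118))
print('collar top',onz(t,244.4,288.4,.088),onz(s,272+201/5-.4,268+130/5-.4,.088))
print('stand',onz(t,250.8,289.6,.006), 'rod entry side',onz(s,272+206/5-.4,268+258/5-.4,.04))
print('bore',tri(t,(363.6,308.6),s,(396,250.1)),onz(t,363.6,308.6,.075),onz(s,396,250.1,.075))
# block: top corners for yaw
a=onz(t,320+552/5-.4,280+52/5-.4,.075);b=onz(t,320+722/5-.4,280+90/5-.4,.075);print(a,b,np.linalg.norm(a-b),np.degrees(np.arctan2(*(b-a)[1::-1])))
c=[onz(s,360+u/5-.4,238+v/5-.4,.075) for u,v in((71,65),(180,15),(346,85),(240,143))];print(np.array(c).round(4))
p=[onz(t,210+u/5-.4,260+v/5-.4,.006)for u,v in((105,72),(290,47),(308,228),(122,252))]
print(np.array(p).round(4)); d=p[1]-p[0];print(np.degrees(np.arctan2(d[1],d[0])))
print('bottle',onz(t,297,222,.088),'can',onz(t,197,209,.09), 'turq',onz(t,234,342,.1))
E
```

```text
rodtop [0.58475352 0.24748931 0.11855267] [0.58416965 0.24717976 0.118     ] [0.58595158 0.24707994 0.118     ]
collar top [0.58426244 0.24866424 0.088     ] [0.58655458 0.24691947 0.088     ]
stand [0.5840597  0.24843001 0.006     ] rod entry side [0.58377321 0.25030266 0.04      ]
bore [0.54801338 0.02105812 0.07509647] [0.54762142 0.02085114 0.075     ] [0.54845749 0.02113495 0.075     ]
[ 0.58419705 -0.10780413  0.075     ] [ 0.57006108 -0.17330374  0.075     ] 0.06700764044701242 -102.17864765291795
[[ 0.5836  0.0462  0.075 ]
 [ 0.567  -0.0143  0.075 ]
 [ 0.4884  0.0034  0.075 ]
 [ 0.5035  0.0645  0.075 ]]
[[0.6162 0.2913 0.006 ]
 [0.6272 0.2144 0.006 ]
 [0.5522 0.2054 0.006 ]
 [0.5418 0.2821 0.006 ]]
-81.82510491749345
bottle [0.71298649 0.15048856 0.088     ] can [0.73642646 0.34393297 0.09      ] turq [0.48512164 0.26328914 0.1       ]
```

Rod top is at about (0.585, 0.248, 0.118) and the bore mouth at about (0.548, 0.021, 0.075), and the two views agree to within 2 mm. The crop confirms the grey rod with the brass collar and the big block. I'll lift first, then travel.

```bash
python3 -m inch '[[0,0,-40,0,0,0,1],[0,0,-40,0,0,0,1],[-8,-15,-36,0,0,0,1],[-17,-35,0,0,0,0,1],[-17,-35,0,0,0,0,1]]'; python3 -m inch '[[-17,-35,0,0,0,0,1],[-17,-35,0,0,0,0,1],[-17,-35,0,0,0,0,1],[-17,-35,0,0,0,0,1],[-17,-35,0,0,0,0,1]]'
```

```text
time_s: 0.52
tool_pos: [0.2159, -0.5466, 0.3255]
ee_rot: [0.783, -0.621, -0.006, -0.0]
wrist_force: [0.0, 0.3, -1.1]
grip_width: 0.0857
time_s: 0.93
tool_pos: [0.3705, -0.4196, 0.3257]
ee_rot: [0.781, -0.624, -0.006, 0.001]
wrist_force: [0.6, -1.0, 0.3]
grip_width: 0.0851
```

```bash
R='[[-33,-20,0,0,0,0,1],[-33,-20,0,0,0,0,1],[-33,-20,0,0,0,0,1],[-33,-20,0,0,0,0,1],[-33,-20,0,0,0,0,1]]'; python3 -m inch '[[-33,-20,0,0,0,0,1],[-33,-20,0,0,0,0,1],[-33,-20,0,0,0,0,1],[-33,-20,0,0,0,0,1],[-33,-20,0,0,0,0,1]]';python3 -m inch '[[-33,-20,0,0,0,0,1],[-33,-20,0,0,0,0,1],[-33,-20,0,0,0,0,1],[-33,-20,0,0,0,0,1],[-33,-20,0,0,0,0,1]]';python3 -m inch '[[-33,-20,0,0,0,0,1],[-33,-20,0,0,0,0,1],[-33,-20,0,0,0,0,1],[-33,-20,0,0,0,0,1],[-33,-20,0,0,0,0,1]]'; python3 - <<'E'
from h import *
s=manip.state();print(s['qpos'].round(2),rel([.585,.2478,.20]),Rn.from_quat(s['ee_rot']).as_matrix().round(3))
E
```

```text
time_s: 1.35
tool_pos: [0.4371, -0.2277, 0.3241]
ee_rot: [0.782, -0.623, -0.006, -0.0]
wrist_force: [1.8, -0.7, -0.1]
grip_width: 0.0856
time_s: 1.77
tool_pos: [0.4971, -0.0351, 0.3238]
ee_rot: [0.782, -0.623, -0.007, 0.001]
wrist_force: [0.0, -0.9, 0.5]
grip_width: 0.0856
time_s: 2.18
tool_pos: [0.5575, 0.1569, 0.3228]
ee_rot: [0.782, -0.624, -0.008, 0.003]
wrist_force: [-0.0, -0.9, -0.3]
grip_width: 0.0853
[-0.16  0.53 -0.31  1.53  0.16  1.12 -1.85] [-81.41116531 -48.8769232  122.7682917 ] [[ 0.222 -0.975 -0.017]
 [-0.975 -0.222  0.005]
 [-0.009  0.015 -1.   ]]
```

```bash
python3 -m inch '[[-35,-22,20,0.015,0.009,0,1],[-32,-20,30,0,0,0,1],[-14,-7,35,0,0,0,1],[0,0,20,0,0,0,1],[0,0,0,0,0,0,1]]'; python3 - <<'E'
from h import *
s=manip.state();print(s['qpos'].round(2),rel([.585,.2478,.20]),Rn.from_quat(s['ee_rot']).as_matrix().round(4)); grab('side','side1');grab('top','top1')
E
```

```text
time_s: 2.6
tool_pos: [0.5837, 0.255, 0.2207]
ee_rot: [0.786, -0.618, -0.002, -0.005]
wrist_force: [-0.7, -0.6, -0.2]
grip_width: 0.0853
[-0.32  0.7  -0.29  1.52  0.22  0.95 -2.01] [ 7.54268764  0.5199737  20.63114102] [[ 0.2368 -0.9715  0.0033]
 [-0.9715 -0.2368  0.01  ]
 [-0.009  -0.0055 -0.9999]]
```

View pics/side1.png

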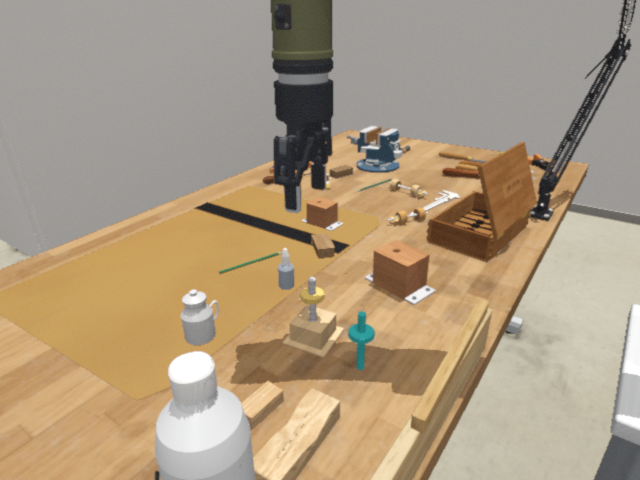

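The side view shows the open gripper above the rod at (312,280), with the fingers clear of everything.

```bash
python3 -m inch '[[8,0,30,-0.005,0.009,0,1],[0,0,30,0,0,0,1],[0,0,20,0,0,0,1],[0,0,0,0,0,0,1]]'; python3 - <<'E'
from h import *
d=load('side0')
for z in(.118,.091,.088,.086,.083,.04): print(z,proj(d,[.585,.2478,z]))
s=manip.state();print(rel([.585,.2478,.095]),Rn.from_quat(s['ee_rot']).as_matrix().round(4)[2])
E
```

```text
time_s: 3.03
tool_pos: [0.5957, 0.2454, 0.1521]
ee_rot: [0.784, -0.621, 0.006, -0.009]
wrist_force: [-1.5, -0.3, 0.0]
grip_width: 0.0855
0.118 [311.71981599 278.38310149]
0.091 [312.20755778 292.61190716]
0.088 [312.26069543 294.16208248]
0.086 [312.29600565 295.19218117]
0.083 [312.34879953 296.73232794]
0.04 [313.08358871 318.16820345]
[-4.72298685 11.15344748 56.89893449] [-0.0015 -0.0229 -0.9997]
```

```bash
python3 -m inch '[[-4,10,8,-0.022,0.001,0,1],[0,0,0,0,0,0,1],[0,0,0,0,0,0,1]]'; python3 - <<'E'
from h import *
s=manip.state();print(rel([.585,.2478,.095]),Rn.from_quat(s['ee_rot']).as_matrix().round(4)[2])
E
```

```text
time_s: 3.28
tool_pos: [0.588, 0.2457, 0.149]
ee_rot: [0.782, -0.623, 0.002, -0.003]
wrist_force: [0.4, 0.4, 0.1]
grip_width: 0.0854
[-2.70033628  2.74682311 53.95137363] [-7.0e-04 -6.3e-03 -1.0e+00]
```

```bash
python3 -m inch '[[-2.5,2.5,18,-0.006,0,0,1],[0,0,18,0,0,0,1],[0,0,12,0,0,0,1],[0,0,0,0,0,0,1]]'; python3 - <<'E'
from h import *
s=manip.state();print(rel([.585,.2478,.095]),Rn.from_quat(s['ee_rot']).as_matrix().round(4)[2])
E
```

```text
time_s: 3.62
tool_pos: [0.5903, 0.25, 0.1076]
ee_rot: [0.782, -0.624, 0.003, -0.007]
wrist_force: [-0.5, -1.0, -0.0]
grip_width: 0.0855
[ 1.02517526  5.81304496 12.51224475] [-0.0041 -0.0141 -0.9999]
```

```bash
python3 -m inch '[[1,5.5,12,-0.014,0.004,0,1],[0,2,4,0,0,0,1],[0,0,0,0,0,0,1]]'; python3 - <<'E'
from h import *
s=manip.state();print(rel([.585,.2478,.095]),Rn.from_quat(s['ee_rot']).as_matrix().round(4)[2])
E
```

```text
time_s: 3.87
tool_pos: [0.5845, 0.248, 0.0928]
ee_rot: [0.782, -0.624, 0.001, -0.001]
wrist_force: [0.5, 0.0, 1.1]
grip_width: 0.0852
[ 0.26703751 -0.44903939 -2.19700129] [-6.0e-04 -2.9e-03 -1.0e+00]
```

```bash
python3 -m inch '[[0,0,-1,-0.003,0,0,0.4],[0,0,0,0,0,0,0.2],[0,0,0,0,0,0,0],[0,0,0,0,0,0,0],[0,0,0,0,0,0,0]]';python3 -m inch '[[0,0,0,0,0,0,0],[0,0,0,0,0,0,0],[0,0,0,0,0,0,0],[0,0,0,0,0,0,0]]'; python3 - <<'E'
from h import *
s=manip.state();print(rel([.585,.2478,.095]),Rn.from_quat(s['ee_rot']).as_matrix().round(4)[2])
d=grab('side','side2');e=grab('top','top2')
c=lambda d,x,y,w,h:cv2.resize(d['pixels'][y:y+h,x:x+w],(400,300),interpolation=cv2.INTER_CUBIC)
cv2.imwrite('pics/crop2.png',np.hstack([c(d,262,238,120,90),c(e,190,240,120,90)])[:,:,::-1])
E
```

```text
time_s: 4.28
tool_pos: [0.5854, 0.2485, 0.0956]
ee_rot: [0.782, -0.624, 0.0, -0.001]
wrist_force: [-0.5, -0.4, 0.6]
grip_width: 0.0251
time_s: 4.62
tool_pos: [0.5858, 0.2485, 0.0961]
ee_rot: [0.782, -0.624, 0.0, -0.002]
wrist_force: [-0.3, 0.8, -0.7]
grip_width: 0.0042
[0.5448395  0.8961519  1.04760461] [-0.0014 -0.0028 -1.    ]
```

View pics/crop2.png

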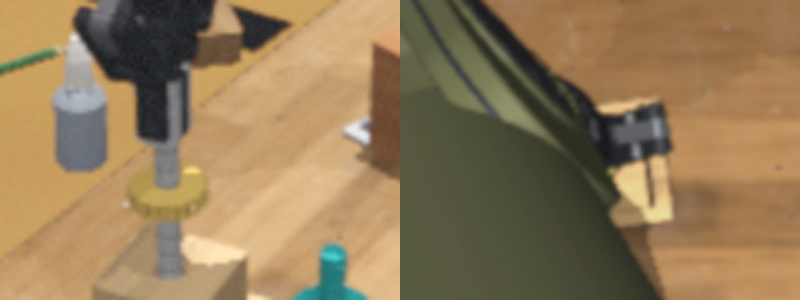

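```bash
python3 - <<'E'
from h import *
d=load('side2');s1=load('side1')
s=manip.state();R=Rn.from_quat(s['ee_rot']).as_matrix()
for z in(0,-.019,-.03): print('now',z,proj(d,s['tool_pos']+R@[0,0,z]))
print('rodtop',proj(d,[.585,.2478,.118]),s['grip_width'])
p=np.array([.5837,.255,.2207])
for x in(-.05,.05):
  for z in(0,-.013):print('open',x,z,proj(s1,p+R@[x,0,z]))
c=lambda d,x,y,w,h,W:cv2.resize(d['pixels'][y:y+h,x:x+w],(W,600),interpolation=cv2.INTER_CUBIC)
cv2.imwrite('pics/crop3.png',np.hstack([c(d,286,248,50,75,400),c(s1,270,160,60,90,400)])[:,:,::-1])
E
```

```text
now 0 [311.46471317 290.06629322]
now -0.019 [311.15105011 280.03684545]
now -0.03 [310.96582843 274.11434017]
rodtop [311.71981599 278.38310149] 0.004219592544498912
open -0.05 0 [292.82634827 235.8525037 ]
open -0.05 -0.013 [292.3884269  227.28947532]
open 0.05 0 [320.43966579 208.3337872 ]
open 0.05 -0.013 [320.29809571 200.54487696]
```

View pics/crop3.png

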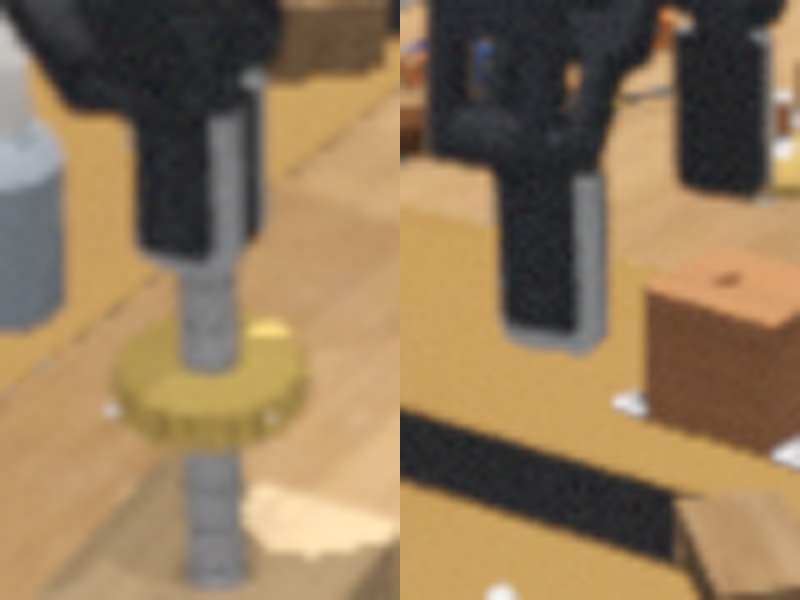

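The gripper closed to 4 mm on nothing. The crop shows the tips at about row 281, just at the rod top. So the real tips are about 20 mm above the reported TCP and the fingers closed above the rod. I'll reopen and go 20 mm lower.

```bash
python3 -m inch '[[0,0,-4,0,0,0,1],[0,0,0,0,0,0,1],[0,0,0,0,0,0,1],[0,0,0,0,0,0,1],[0,0,0,0,0,0,1]]';python3 -m inch '[[0,0,0,0,0,0,1],[0,2,9,0,0,0,1],[0,2,10,-0.005,0,0,1],[0,2,5,0,0,0,1],[0,0,0,0,0,0,1]]'; python3 - <<'E'
from h import *
s=manip.state();print(rel([.585,.2478,.075]),Rn.from_quat(s['ee_rot']).as_matrix().round(4)[2])
d=grab('side','side3');R=Rn.from_quat(s['ee_rot']).as_matrix()
for x in(-.055,.055):print(proj(d,s['tool_pos']+R@[x,0,-.013]))
c=lambda d,x,y,w,h,W:cv2.resize(d['pixels'][y:y+h,x:x+w],(W,600),interpolation=cv2.INTER_CUBIC)
cv2.imwrite('pics/crop4.png',c(d,250,220,120,90,800)[:,:,::-1])
E
```

```text
time_s: 5.13
tool_pos: [0.5859, 0.2486, 0.1007]
ee_rot: [0.782, -0.624, 0.0, -0.002]
wrist_force: [-0.3, 0.2, -0.0]
grip_width: 0.0648
time_s: 5.55
tool_pos: [0.5794, 0.2471, 0.0741]
ee_rot: [0.782, -0.624, -0.001, 0.0]
wrist_force: [-1.0, -0.0, -0.2]
grip_width: 0.0851
[ 0.61118275 -5.65236826 -0.90388894] [-0.0015  0.0024 -1.    ]
[301.22098027 315.07745619]
[327.82347179 278.26456825]
```

View pics/crop4.png

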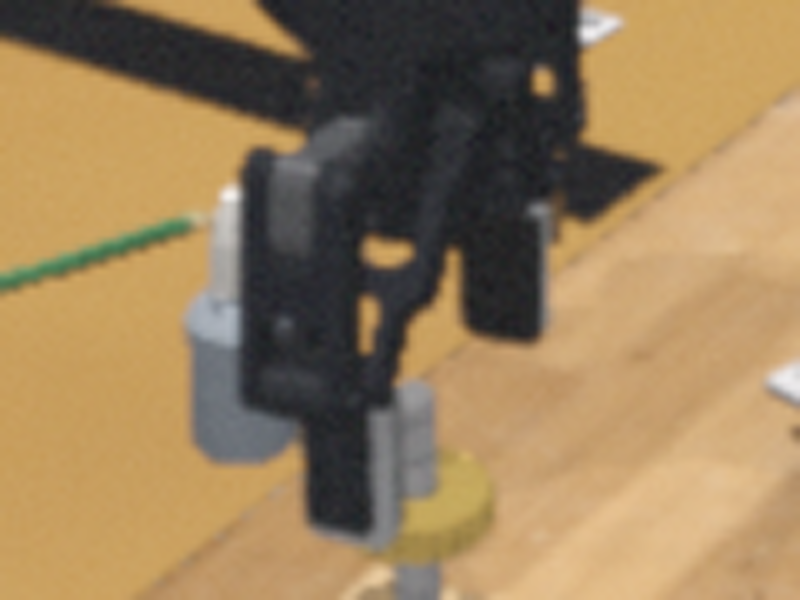

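Both tips are about 20 mm higher than reported in this view too, so the pads will close at about z = 0.095, just above the collar. I'll centre and close.

```bash
python3 -m inch '[[0.5,-5.5,0,0.002,0.001,0,1],[0,0,0,0,0,0,1]]'; python3 - <<'E'
from h import *
s=manip.state();print(rel([.585,.2478,.075]),Rn.from_quat(s['ee_rot']).as_matrix().round(4)[2])
E
python3 -m inch '[[0,0,0,0,0,0,0.4],[0,0,0,0,0,0,0.2],[0,0,0,0,0,0,0],[0,0,0,0,0,0,0],[0,0,0,0,0,0,0]]';python3 -m inch '[[0,0,0,0,0,0,0],[0,0,0,0,0,0,0],[0,0,0,0,0,0,0],[0,0,0,0,0,0,0]]'
```

```text
time_s: 5.77
tool_pos: [0.5853, 0.2479, 0.0739]
ee_rot: [0.782, -0.624, -0.0, 0.0]
wrist_force: [0.4, 0.1, 1.9]
grip_width: 0.0859
[ 0.02679612  0.35876318 -1.05910853] [-2.e-04  6.e-04 -1.e+00]
time_s: 6.18
tool_pos: [0.5866, 0.2484, 0.0749]
ee_rot: [0.781, -0.624, 0.0, -0.001]
wrist_force: [0.3, 0.2, -0.1]
grip_width: 0.0254
time_s: 6.52
tool_pos: [0.5867, 0.2485, 0.0752]
ee_rot: [0.781, -0.624, 0.0, -0.001]
wrist_force: [0.7, -0.9, -0.3]
grip_width: 0.0099
```

```bash
python3 -m inch '[[0,0,0,0,0,0,0],[0,0,-6,0,0,0,0],[0,0,-8,0,0,0,0],[0,0,-10,0,0,0,0],[0,0,0,0,0,0,0]]'; python3 -m inch '[[0,0,-12,0,0,0,0],[0,0,-15,0,0,0,0],[0,0,-20,0,0,0,0],[0,0,-20,0,0,0,0],[0,0,0,0,0,0,0]]';python3 - <<'E'
from h import *
s=manip.state();R=Rn.from_quat(s['ee_rot']).as_matrix();print(s['tool_pos'],R.round(4)[2])
d=grab('side','side4');e=grab('top','top4')
cr=lambda d,x,y,w,h,W:cv2.resize(d['pixels'][y:y+h,x:x+w],(W,600),interpolation=cv2.INTER_CUBIC)
u,v=proj(d,s['tool_pos']);x,y=int(u)-40,int(v)-50;print(x,y)
cv2.imwrite('pics/crop5.png',cr(d,x,y,80,120,400)[:,:,::-1])
E
```

```text
time_s: 6.93
tool_pos: [0.5866, 0.2487, 0.1009]
ee_rot: [0.782, -0.624, 0.0, -0.001]
wrist_force: [-0.2, 0.2, -0.7]
grip_width: 0.0093
time_s: 7.35
tool_pos: [0.5854, 0.2478, 0.1739]
ee_rot: [0.782, -0.624, -0.0, -0.0]
wrist_force: [0.7, 0.2, -0.6]
grip_width: 0.01
[0.58543738 0.24777948 0.17393449] [-4.e-04 -0.e+00 -1.e+00]
270 197
```

View pics/crop5.png

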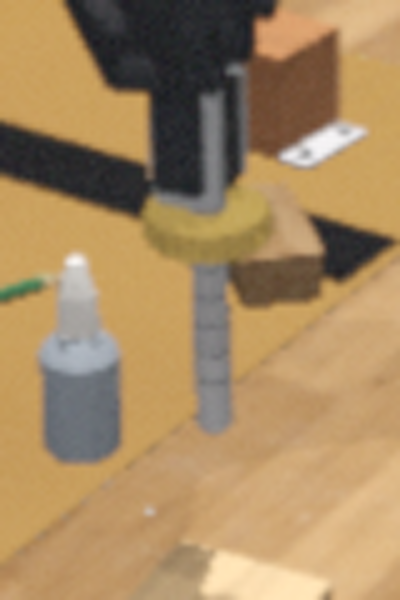

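Rod is gripped and hanging upright, with its foot at side pixel (312.8,282). Next I fit the rod's axis and find the bore's ellipse in the side view.

```bash
python3 - <<'E'
from h import *
d=load('side4');d0=load('side0');t0=load('top0')
h=cv2.cvtColor(d['pixels'],cv2.COLOR_RGB2HSV).astype(int)
m=(h[:,:,1]<70)
C=[]
for v in range(252,280):
    c=np.where(m[v,302:324])[0]+302
    if len(c)>3: C.append((v,c.mean(),len(c)))
C=np.array(C);C=C[abs(C[:,2]-np.median(C[:,2]))<2];p=np.polyfit(C[:,0],C[:,1],1);print(len(C),np.median(C[:,2]),'u at v',p,np.polyval(p,280))
T=np.array([.58544,.24778,.17393])
for z in(.111,.15): print(proj(d,[T[0],T[1],z]))
g=proj(d,[T[0]-.000975*5,T[1]-.000222*5,.111]);print('5mm ty ->',g)
# bore in side0/top0: dark pixels
for n,f,(x0,y0,x1,y1),thr in(('side',d0,(388,244,404,256),.75),('top',t0,(356,301,371,317),.75)):
    q=f['pixels'][y0:y1,x0:x1].astype(float);b=np.median(q.reshape(-1,3),axis=0)
    w=np.linalg.norm(q-b,axis=2);mk=w>0.35*w.max();vv,uu=np.nonzero(mk)
    c=(x0+uu.mean(),y0+vv.mean());print(n,c,mk.sum(),(uu.min()+x0,uu.max()+x0,vv.min()+y0,vv.max()+y0),onz(f,*c,.075))
E
```

```text
28 7.0 u at v [2.40831965e-02 3.05605911e+02] 312.34920634920627
[311.63075062 282.03186179]
[310.89601378 260.76232302]
5mm ty -> [314.53641005 282.63375482]
side (np.float64(396.14285714285717), np.float64(250.14285714285714)) 21 (np.int64(393), np.int64(399), np.int64(249), np.int64(252)) [0.54814844 0.02114052 0.075     ]
top (np.float64(364.8787878787879), np.float64(309.0)) 33 (np.int64(362), np.int64(367), np.int64(305), np.int64(312)) [0.54687649 0.01839363 0.075     ]
```

```bash
python3 -m inch '[[15,6,0,0,0,0,0],[26,10.5,0,0,0,0,0],[26,10.5,0,0,0,0,0],[26,10.5,0,0,0,0,0],[26,10.5,0,0,0,0,0]]'; python3 -m inch '[[26,10.5,0,0,0,0,0],[26,10.5,0,0,0,0,0],[22,9,0,0,0,0,0],[12,5,0,0,0,0,0],[0,0,0,0,0,0,0]]';python3 - <<'E'
from h import *
s=manip.state();print(rel([.5493,.0215,.165]),Rn.from_quat(s['ee_rot']).as_matrix().round(4)[2])
E
```

```text
time_s: 7.87
tool_pos: [0.5583, 0.1254, 0.1656]
ee_rot: [0.786, -0.618, -0.006, 0.003]
wrist_force: [0.3, -0.4, 0.1]
grip_width: 0.0093
time_s: 8.28
tool_pos: [0.5361, 0.0187, 0.1594]
ee_rot: [0.783, -0.621, -0.01, 0.011]
wrist_force: [-0.7, -0.3, -1.0]
grip_width: 0.01
[  0.29298198 -13.32192281  -5.97972961] [-0.0012  0.0295 -0.9996]
```

```bash
python3 -m inch '[[0,-13,-5,0.029,0.001,0,0],[0,0,0,0,0,0,0],[0,0,0,0,0,0,0]]';python3 - <<'E'
from h import *
s=manip.state();print(rel([.5493,.0215,.165]),Rn.from_quat(s['ee_rot']).as_matrix().round(4)[2])
E
```

```text
time_s: 8.53
tool_pos: [0.549, 0.0235, 0.1627]
ee_rot: [0.784, -0.621, -0.001, -0.0]
wrist_force: [-1.0, 0.2, -1.1]
grip_width: 0.0095
[ 1.98960037  0.1836708  -2.31777378] [-2.2e-03  6.0e-04 -1.0e+00]
```

Good. Small trim, then check the rod's foot against the bore in the side view.

```bash
python3 -m inch '[[2,0,8,0,0.002,0,0],[0,0,4,0,0,0,0],[0,0,0,0,0,0,0]]';python3 - <<'E'
from h import *
s=manip.state();T=s['tool_pos'];print(rel([.5493,.0215,.150]),Rn.from_quat(s['ee_rot']).as_matrix().round(4)[2])
d=grab('side','side5');e=grab('top','top5')
print('tool foot',proj(d,[T[0],T[1],T[2]-.063]),'bore px (396,250.1)',proj(d,[.5482,.0212,.075]))
cr=lambda d,x,y,w,h,W:cv2.resize(d['pixels'][y:y+h,x:x+w],(W,600),interpolation=cv2.INTER_CUBIC)
cv2.imwrite('pics/crop6.png',np.hstack([cr(d,366,190,60,90,400),cr(e,330,270,60,90,400)])[:,:,::-1])
h=cv2.cvtColor(d['pixels'],cv2.COLOR_RGB2HSV).astype(int);m=(h[:,:,1]<70)
for v in range(222,252,2):
    c=np.where(m[v,386:408])[0]+386;print(v,len(c),c.mean().round(2) if len(c) else '',end='; ')
E
```

```text
time_s: 8.78
tool_pos: [0.5505, 0.0262, 0.1497]
ee_rot: [0.785, -0.619, -0.0, -0.001]
wrist_force: [-0.9, 1.1, -1.0]
grip_width: 0.0093
[ 4.28830963  2.31005105 -0.29402195] [-0.0024 -0.0019 -1.    ]
tool foot [394.18718566 245.55472361] bore px (396,250.1) [396.10498774 250.14830323]
222 6 396.5; 224 7 396.0; 226 6 396.5; 228 7 396.0; 230 6 395.5; 232 6 395.5; 234 6 395.5; 236 6 395.5; 238 6 395.5; 240 6 395.5; 242 6 394.5; 244 6 394.5; 246 4 394.5; 248 0 ; 250 0 ;
```

View pics/crop6.png

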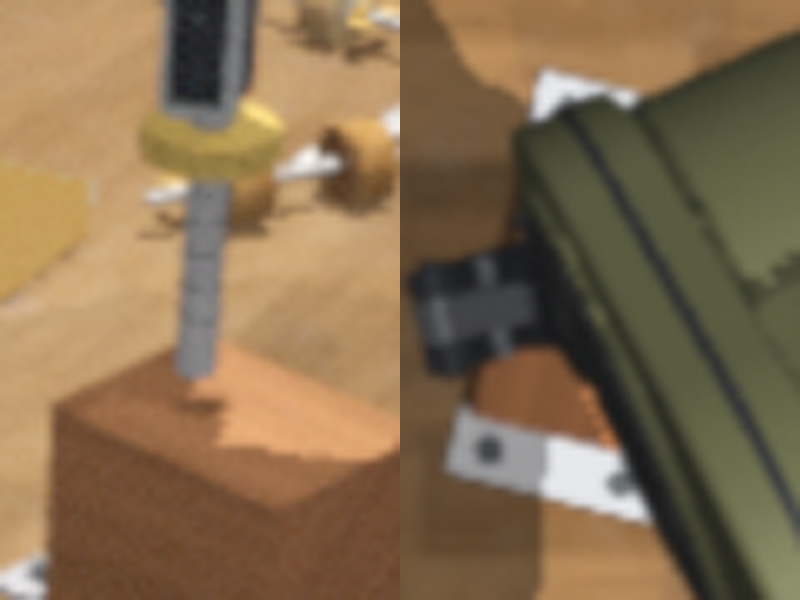

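Crop: rod foot at about (394.8,246), shadow and bore just beyond it at (396,250). The foot is still about 5 mm off along the jaw axis, so I'll trim and measure numerically.

```bash
cat >> h.py <<'E'
def rodfit(f,v0,v1,u0,u1):
    d=grab('side',f);s=manip.state();T=s['tool_pos']
    h=cv2.cvtColor(d['pixels'],cv2.COLOR_RGB2HSV).astype(int);m=h[:,:,1]<70;C=[]
    for v in range(v0,v1):
        c=np.where(m[v,u0:u1])[0]+u0
        if 5<=len(c)<=8:C.append((v,c.mean()))
    C=np.array(C);p=np.polyfit(C[:,0],C[:,1],1)
    a,b=[proj(d,[T[0],T[1],T[2]-k]) for k in(.063,.03)]
    print('slope rod',p[0],'vertical',(a-b)[0]/(a-b)[1],'u foot rod',np.polyval(p,a[1]),'tool axis',a,len(C))
def where(g):
    s=manip.state();print('t',s['time_s'],'tool',s['tool_pos'].round(4),'rel',rel(g).round(2),'Rz',Rn.from_quat(s['ee_rot']).as_matrix().round(4)[2],'F',s['wrist_force'].round(1))
E
python3 -m inch '[[4.3,2.3,0,0.002,0.002,0,0],[0,0,0,0,0,0,0],[0,0,0,0,0,0,0]]';python3 - <<'E'
from h import *
where([.5493,.0215,.150]);rodfit('side6',222,245,386,408)
E
```

```text
time_s: 9.13
tool_pos: [0.5492, 0.0213, 0.1502]
ee_rot: [0.786, -0.619, 0.001, -0.002]
wrist_force: [-0.2, 0.5, -1.1]
grip_width: 0.0098
t 9.1333 tool [0.5492 0.0213 0.1502] rel [-0.16 -0.11  0.21] Rz [-1.0e-04 -4.2e-03 -1.0e+00] F [-0.2  0.5 -1.1]
slope rod -0.0731225296442656 vertical -0.06707457964071938 u foot rod 396.46657790854465 tool axis [396.07731128 244.45706968] 23
```

```bash
python3 -m inch '[[0,0,4,-0.004,0,0,0],[0,0,4,0,0,0,0],[0,0,0,0,0,0,0]]';python3 - <<'E'
from h import *
where([.5493,.0215,.140])
E
```

```text
time_s: 9.43
tool_pos: [0.5495, 0.0207, 0.142]
ee_rot: [0.785, -0.619, 0.0, -0.0]
wrist_force: [0.6, -0.6, -0.4]
grip_width: 0.0097
t 9.4333 tool [0.5495 0.0207 0.142 ] rel [-0.8  -0.01  1.96] Rz [ 5.e-04 -6.e-04 -1.e+00] F [ 0.6 -0.6 -0.4]
```

```bash
python3 -m inch '[[-0.8,0,4,0,0,0,0],[0,0,2,0,0,0,0],[0,0,0,0,0,0,0]]';python3 - <<'E'
from h import *
where([.5493,.0215,.134])
E
python3 -m inch '[[0,0,3,0,0,0,0],[0,0,3,0,0,0,0],[0,0,0,0,0,0,0]]';python3 - <<'E'
from h import *
where([.5493,.0215,.127])
E
```

```text
time_s: 9.68
tool_pos: [0.5492, 0.0216, 0.1349]
ee_rot: [0.785, -0.619, 0.0, 0.0]
wrist_force: [-0.1, 0.5, -1.2]
grip_width: 0.0096
t 9.6833 tool [0.5492 0.0216 0.1349] rel [ 0.08 -0.08  0.94] Rz [ 3.e-04 -1.e-04 -1.e+00] F [-0.1  0.5 -1.2]
time_s: 9.93
tool_pos: [0.5493, 0.0216, 0.1282]
ee_rot: [0.785, -0.619, 0.0, 0.0]
wrist_force: [0.5, -0.5, -0.7]
grip_width: 0.0099
t 9.9333 tool [0.5493 0.0216 0.1282] rel [0.14 0.02 1.24] Rz [ 4.e-04 -2.e-04 -1.e+00] F [ 0.5 -0.5 -0.7]
```

Foot is about 10 mm inside the bore with no force, so it has entered cleanly.

```bash
for i in 1 2; do python3 -m inch '[[0,0,2,0,0,0,0],[0,0,2,0,0,0,0],[0,0,2,0,0,0,0],[0,0,0,0,0,0,0]]'; done;python3 - <<'E'
from h import *
where([.5493,.0215,.110])
E
```

```text
time_s: 10.27
tool_pos: [0.5493, 0.0217, 0.1215]
ee_rot: [0.785, -0.619, 0.0, -0.0]
wrist_force: [-0.3, 0.2, -1.2]
grip_width: 0.0097
time_s: 10.6
tool_pos: [0.5494, 0.0217, 0.115]
ee_rot: [0.785, -0.619, 0.0, -0.0]
wrist_force: [0.1, 0.1, -1.0]
grip_width: 0.01
t 10.6 tool [0.5494 0.0217 0.115 ] rel [0.14 0.17 4.97] Rz [ 4.e-04 -5.e-04 -1.e+00] F [ 0.1  0.1 -1. ]
```

```bash
for i in 1 2 3; do python3 -m inch '[[0,0,1,0,0,0,0],[0,0,1,0,0,0,0],[0,0,1,0,0,0,0]]' | grep -E 'pos|force'; done
```

```text
tool_pos: [0.5495, 0.0217, 0.1118]
wrist_force: [-1.0, -0.9, -0.6]
tool_pos: [0.55, 0.0218, 0.109]
wrist_force: [-0.2, -0.3, 5.9]
tool_pos: [0.5508, 0.0219, 0.1079]
wrist_force: [-2.4, 0.1, 6.4]
```

Cork met at tool z of about 0.110 (foot about 28 mm deep). Continuing gently through its drag.

```bash
for i in 1 2 3; do python3 -m inch '[[0,0.8,1.5,0,0,0,0],[0,0,1.5,0,0,0,0]]' | grep -E 'pos|force|rot'; done
```

```text
tool_pos: [0.5505, 0.0219, 0.1063]
ee_rot: [0.785, -0.619, 0.002, -0.002]
wrist_force: [-0.7, 0.0, 6.4]
tool_pos: [0.5503, 0.0218, 0.1048]
ee_rot: [0.785, -0.619, 0.003, -0.002]
wrist_force: [-0.7, -1.2, 6.6]
tool_pos: [0.5502, 0.0219, 0.1033]
ee_rot: [0.785, -0.619, 0.004, -0.003]
wrist_force: [-2.0, 0.1, 6.3]
```

```bash
python3 - <<'E'
from h import *
where([.5493,.0215,.100])
E
```

```text
t 11.85 tool [0.5502 0.0219 0.1033] rel [0.18 0.99 3.32] Rz [ 0.003  -0.0093 -1.    ] F [-2.   0.1  6.3]
```

```bash
for i in 1 2 3; do python3 -m inch '[[0,0.8,1.5,-0.004,-0.001,0,0],[0,0,1.5,-0.003,-0.001,0,0]]' | grep -E 'pos|force|rot'; done
```

```text
tool_pos: [0.5502, 0.0218, 0.1019]
ee_rot: [0.785, -0.619, 0.002, -0.001]
wrist_force: [-1.3, -0.3, 7.2]
tool_pos: [0.5505, 0.0218, 0.1005]
ee_rot: [0.785, -0.619, 0.0, 0.0]
wrist_force: [-1.3, 0.0, 6.7]
tool_pos: [0.5509, 0.0218, 0.0992]
ee_rot: [0.785, -0.619, -0.002, 0.001]
wrist_force: [-0.8, 0.3, 7.3]
```

```bash
for i in 1 2; do python3 -m inch '[[0,0.8,1.5,0,0,0,0],[0,0,1.5,0,0,0,0]]' | grep -E 'pos|force|rot'; done
```

```text
tool_pos: [0.551, 0.0217, 0.0978]
ee_rot: [0.785, -0.619, -0.001, 0.001]
wrist_force: [-0.9, 0.1, 6.3]
tool_pos: [0.5508, 0.0217, 0.0964]
ee_rot: [0.785, -0.62, -0.0, 0.0]
wrist_force: [0.0, -0.1, 6.9]
```

```bash
for i in 1 2; do python3 -m inch '[[0,0.6,1.5,0,0,0,0],[0,0,1.5,0,0,0,0]]' | grep -E 'time|pos|force|rot'; done
```

```text
time_s: 12.85
tool_pos: [0.5509, 0.0217, 0.0951]
ee_rot: [0.785, -0.62, 0.001, -0.0]
wrist_force: [-1.6, 0.1, 12.4]
time_s: 13.02
tool_pos: [0.5513, 0.0218, 0.0948]
ee_rot: [0.785, -0.62, 0.002, -0.001]
wrist_force: [-4.0, -0.5, 14.4]
```

Floor felt at tool z of about 0.095 (about 43 mm deep), where the push rose from 7 to 14 N. One slightly firmer press to be sure.

```bash
python3 -m inch '[[0,1,1.7,0,0,0,0],[0,0,1.7,0,0,0,0]]' | grep -E 'time|pos|force|rot'; python3 - <<'E'
from h import *
where([.5493,.0215,.095]);rodfit('side7',222,260,386,408)
E
```

```text
time_s: 13.18
tool_pos: [0.5514, 0.0217, 0.0947]
ee_rot: [0.785, -0.62, 0.004, -0.002]
wrist_force: [-3.9, -0.3, 15.3]
t 13.1833 tool [0.5514 0.0217 0.0947] rel [-0.29  2.11 -0.34] Rz [ 0.0033 -0.0078 -1.    ] F [-3.9 -0.3 15.3]
slope rod -0.033333333333324486 vertical -0.06565554656779542 u foot rod 394.825961040293 tool axis [393.27593383 268.88783546] 9
```

Bottomed: about 16 N held, well under 20 N, and the collar is still about 23 mm clear. I'll unload, then part the fingers just enough to straddle the rod (about 21 mm).

```bash
python3 -m inch '[[0,0.5,-0.3,0,0,0,0],[0,0,-0.3,0,0,0,0.25],[0,0,0,0,0,0,0.25],[0,0,0,0,0,0,0.25],[0,0,0,0,0,0,0.25]]'; python3 - <<'E'
from h import *
where([.5493,.0215,.095]);rodfit('side8',222,260,386,408)
E
```

```text
time_s: 13.65
tool_pos: [0.5514, 0.0219, 0.097]
ee_rot: [0.785, -0.62, 0.005, -0.003]
wrist_force: [-0.3, -0.4, 0.3]
grip_width: 0.021
t 13.65 tool [0.5514 0.0219 0.097 ] rel [-0.09  2.15  1.96] Rz [ 0.0038 -0.0098 -0.9999] F [-0.3 -0.4  0.3]
slope rod 3.218545695695468e-15 vertical -0.06560490831383452 u foot rod 395.90000000000003 tool axis [393.29505865 267.96388622] 10
```

```bash
for i in 1 2 ; do python3 -m inch '[[0,1,2.5,-0.004,-0.002,0,0.25],[0,0,2.5,0,0,0,0.25],[0,0,2.5,0,0,0,0.25]]' | grep -E 'pos|force|rot|wid'; done;python3 - <<'E'
from h import *
where([.5493,.0215,.095])
E
```

```text
tool_pos: [0.5509, 0.0218, 0.0889]
ee_rot: [0.785, -0.62, 0.002, -0.002]
wrist_force: [0.3, 0.6, 2.7]
grip_width: 0.0217
tool_pos: [0.5507, 0.0218, 0.0808]
ee_rot: [0.785, -0.62, 0.001, -0.002]
wrist_force: [0.6, -0.4, 1.4]
grip_width: 0.0215
t 14.2 tool [0.5507 0.0218 0.0808] rel [ -0.05   1.37 -14.23] Rz [-9.0e-04 -3.3e-03 -1.0e+00] F [ 0.6 -0.4  1.4]
```

Collar is moving with about 2.5 N of drag. Continuing.

```bash
for i in 1 2 3; do python3 -m inch '[[0,0.7,2,-0.001,0,0,0.25],[0,0,2,0,0,0,0.25]]' | grep -E 'pos|force|rot'; done;python3 - <<'E'
from h import *
where([.5493,.0215,.095])
E
```

```text
tool_pos: [0.5502, 0.0217, 0.0763]
ee_rot: [0.785, -0.62, 0.0, -0.001]
wrist_force: [0.6, 0.9, 2.5]
tool_pos: [0.5499, 0.0217, 0.0719]
ee_rot: [0.785, -0.62, 0.0, -0.001]
wrist_force: [-0.4, 0.5, 3.2]
tool_pos: [0.5494, 0.0215, 0.0676]
ee_rot: [0.785, -0.62, 0.0, -0.001]
wrist_force: [-0.3, 0.3, 2.7]
t 14.7 tool [0.5494 0.0215 0.0676] rel [-2.00e-02  4.00e-02 -2.74e+01] Rz [-9.0e-04 -1.8e-03 -1.0e+00] F [-0.3  0.3  2.7]
```

```bash
for i in 1 2 3; do python3 -m inch '[[0,0,1.2,0,0,0,0.25],[0,0,1.2,0,0,0,0.25]]' | grep -E 'pos|force|rot'; done
```

```text
tool_pos: [0.5495, 0.0216, 0.0648]
ee_rot: [0.785, -0.62, 0.0, -0.001]
wrist_force: [-0.5, 0.1, 5.4]
tool_pos: [0.5497, 0.0216, 0.0644]
ee_rot: [0.785, -0.62, 0.001, -0.001]
wrist_force: [-3.8, 0.1, 19.5]
tool_pos: [0.5497, 0.0216, 0.0644]
ee_rot: [0.785, -0.62, 0.002, -0.001]
wrist_force: [-1.6, 0.2, 12.8]
```

Hard stop at tool z = 0.0644, where the collar should meet the block. I'll unload, open wider, rise straight up and look.

```bash
python3 -m inch '[[0,0,-1.5,0,0,0,0.25],[0,0,-1,0,0,0,0.6],[0,0,0,0,0,0,0.6],[0,0,0,0,0,0,0.6],[0,0,-6,0,0,0,0.6]]'; python3 -m inch '[[0,0,-15,0,0,0,0.6],[0,0,-20,0,0,0,0.6],[0,0,-25,0,0,0,0.6],[0,0,-30,0,0,0,0.6],[0,0,-30,0,0,0,0.6]]'; python3 -m inch '[[0,0,-30,0,0,0,0.6],[0,0,-30,0,0,0,0.6],[35,0,0,0,0,0,0.6],[35,0,0,0,0,0,0.6],[0,0,0,0,0,0,0.6]]'; python3 - <<'E'
from h import *
d=grab('side','side9');e=grab('top','top9');where([.55,.02,.3])
cr=lambda d,x,y,w,h,W:cv2.resize(d['pixels'][y:y+h,x:x+w],(W,600),interpolation=cv2.INTER_CUBIC)
cv2.imwrite('pics/crop10.png',np.hstack([cr(d,360,190,80,120,400),cr(e,200,180,240,360,400) if 0 else cv2.resize(d['pixels'],(400,300)).repeat(2,0)])[:,:,::-1])
h=cv2.cvtColor(d['pixels'],cv2.COLOR_RGB2HSV)
print([proj(d,[.5482,.0212,z]).round(1) for z in(.075,.085,.137)])
# bystander shifts vs start
for n,a,b,boxes in(('side',load('side0'),d,[(180,285,222,345),(275,245,298,292),(308,230,336,258)]),):
  for x0,y0,x1,y1 in boxes: print(np.abs(a['pixels'][y0:y1,x0:x1].astype(int)-b['pixels'][y0:y1,x0:x1]).mean())
E
```

```text
time_s: 15.62
tool_pos: [0.5471, 0.021, 0.0718]
ee_rot: [0.785, -0.62, -0.0, 0.001]
wrist_force: [0.3, -0.6, 0.2]
grip_width: 0.0513
time_s: 16.03
tool_pos: [0.5416, 0.0203, 0.1906]
ee_rot: [0.785, -0.619, -0.006, 0.007]
wrist_force: [0.6, -0.9, 0.4]
grip_width: 0.0512
time_s: 16.45
tool_pos: [0.5626, -0.0463, 0.2627]
ee_rot: [0.787, -0.617, -0.002, 0.002]
wrist_force: [-0.6, -0.8, -0.7]
grip_width: 0.0509
t 16.55 tool [ 0.561  -0.0399  0.262 ] rel [-60.92  -3.8  -37.68] Rz [-0.0054  0.0071 -1.    ] F [-0.2  0.1  0.2]
[array([396.1, 250.1]), array([396.4, 245.6]), array([398.1, 221.3])]
2.9345238095238093
2.900400863398088
2.808673469387755
```

View pics/crop10.png

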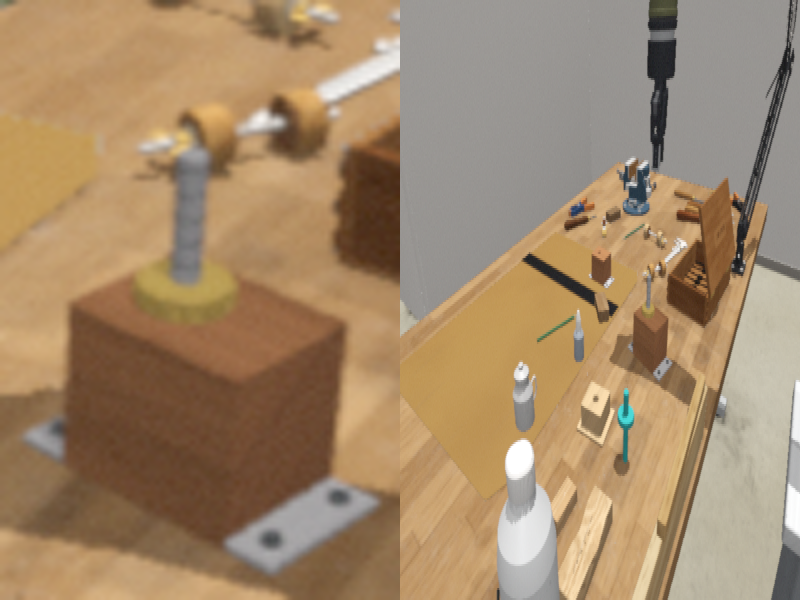

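The crop shows the collar flat on the block's top at (395,248), the rod upright with its top at (398.6,220), and the gripper well clear. Bystander patches differ only by image noise. Handing in.

```bash
python3 -c "
from plant import manip
print(manip.sign_off())"
```

```text
the job is handed in; nothing more can be done
None
```

The rod is standing bottomed in the larger block's bore with its collar on the block's top, and I handed the job in at about 16.6 s of the 58 s allowed. No verdict was reported.

- **Insertion:** The rod went in cleanly and met the cork at about 28 mm. It slid on at about 7 N and bottomed at about 43 mm. The wrist force there was 12 to 15 N for about 0.3 s, or about 16 N on the bore's end with the weight of the rod.
- **Collar:** I let go, straddled the rod with the fingers about 21 mm apart and pushed the collar down at about 2.5 N of drag to a hard stop on the block. The wrist force peaked at about 19.5 N at that stop.
- **Last checks:** The picture shows the rod upright, the collar flat on the block and the gripper well clear. The rod's top is at about z = 0.139 m, about 42 mm deep, which agrees with the felt depth to about 1 mm. The image patches around the bystanders match the first picture to within noise.

**What disagreed or went wrong:**
- **First grasp:** It closed on nothing, because the fingertips appeared about 20 mm higher in the images than the reported tool position. I went 20 mm lower and it held.
- **Tilt after bottoming:** The numeric rod-tilt fits after bottoming were too poor to use, so the final "upright" rests on the last picture alone.
- **Contact after release:** I did not measure the force between rod and bore end after letting go. I infer contact from the depth and the downward drag of the collar.

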